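# Clamp a glued wall panel in the screw press

## Task

Two castle wall halves, freshly glued, lie in the drawn-out tray of the small green screw press. Slide the tray fully home under the press pad, then wind the handwheel clockwise (seen from above) by its black handle to clamp them: the wheel is loose on its nut, so first take up the free play until you feel it begin to drive, and from that point give it one and a quarter turns, no more and no less, or the joint is starved or crushed. Then let go, and leave the other things on the table where they are.

Things in the scene. Friction and masses are not known exactly. Their poses are not given: they have to be found in the camera images.
- press: green bench screw press, fixed on a plywood stand 130 mm high: base 176 x 190 mm, handwheel on top. Origin under its base, on the wheel's axis; z up; the tray draws out along +y. The threaded stem does not turn: it starts at its top stop, pad about 6 mm above the work, sinks 8 mm per turn of its nut (which stays where it is left) and presses the pad through a 3 N/mm spring.
- tray (a joint): how far the tray is drawn out along the press's +y, in m: 0 is fully home against its stop, 0.10 fully out (as at the start). It needs about 3 N to slide and does not spring back.
- tray_grip (a point): middle of the tray's upright black grip, a post 17 mm thick that stands 28 to 74 mm above the stand's top; this point is at 55 mm. It stands 140 mm from the wheel's axis when the tray is home, 240 mm when it is out, free on all sides. Left of the stand are grey crates, 310 mm high over the table; lift the hand over their wall.
- wheel_center (a point): on the upright axis of the black handwheel (137 mm over its rim), at mid-rim, 156 mm above the stand's top. In its free play on the nut, 8 to 132 degrees clockwise from the start, the wheel drags only 0.3 N at the handle; then its hub lug meets the nut's cross-pin, and driving the nut takes about 9 N at the handle, less while standing still.
- handle_mid (a point): middle of the wheel's upright black handle, 62 mm from the wheel's axis, 190 mm above the stand's top. The handle is 19 mm thick, reaches from 166 to 212 mm above the stand and revolves freely on its pin, so it can be pinched from above and led round in a level circle without turning the gripper. Its bearing about wheel_center is the wheel's angle.
- wall_lower: lower of the two grey-tan castle wall halves, 63 x 90 x 12 mm, flat in the tray between four corner guides; origin under its middle
- wall_upper: upper wall half, the same size, lying on the lower one; origin under its middle
- tower: grey-brown round castle tower, 68 mm across, 117 mm tall; a bystander; origin under its middle
- red_roof: red conical roof, 68 mm across, 85 mm tall; a bystander; origin under its middle
- figure: red toy figure, 26 mm across, 47 mm tall; a bystander; origin under its middle

How it is judged:
On the way:
1. the tray is slid fully home under the pad (value of joint tray below 0.003 m), for 0.2 s.
At the end, for the whole second after the job is handed in: The tray is home (within 4 mm), the two wall halves lie on each other (within 6 mm) under the pad (within 10 mm of the wheel's axis), at rest, and are pressed together with 11.0 to 13.6 N, which is one and a quarter turns of the nut, give or take about 20 degrees (value of joint tray below 0.004 m and contact force between wall_upper and wall_lower between 11 and 13.6 N and horizontal distance between wall_upper and wheel_center below 0.01 m and horizontal distance between wall_upper and wall_lower below 0.006 m and linear speed of wall_upper below 0.01 m/s); the robot touches nothing.
It fails at once if the wall halves are pressed together with more than 17 N (contact force between wall_upper and wall_lower above 17 N).
It fails at once if the wall halves are pressed (over 3 N) while the tray is more than 6 mm from home (contact force between wall_upper and wall_lower above 3 N and value of joint tray above 0.006 m).
It fails at once if a bystander is moved more than 20 mm (distance of any of tower, red_roof, figure from where it was at the start of the episode above 0.02 m).
It also fails if it takes over 67 s, if anything falls off the work surface, if the arm or the gripper's body presses on something with over 40 N, if the wrist force passes 120 N, or if a joint passes its speed limit or range.

## Robot

A 7-joint arm with a two-finger parallel gripper is mounted at the origin on a cart in front of the work surface, level with it; the furniture and walls round the work are solid. World frame = base frame: x ahead of the robot, y to its left, z up, the work surface at z = 0. Lengths are in m, angles in rad, forces in N, time in s.
With the tool pointing down it reaches from about 0.4 to 0.85 m from the base axis. Payload 4.5 kg.
Tool frame: the origin (TCP) lies between the finger pads; the fingertips stand 19 mm ahead of it and the grasp point (between the pads) is the TCP; z points along the fingers, y is the line along which they close (so a half turn about z gives the same grasp; the last joint's range is limited). The gripper opens to 85 mm and grips with 20 to 120 N. Pads are 22 mm wide; open, the fingers measure 114 mm over their backs; the gripper's body (76 mm by 85 mm) begins 54 mm behind the grasp point. The pads swing forward as they close: fully open they stand 13 mm farther back than shut.
Start: joints at [1.225, 0.689, -0.195, 1.565, 0.157, 0.902, -0.215], TCP at [0.232, -0.58, 0.228] pointing down, gripper open.
Joint ranges: [-3.01, 3.01], [-0.46, 2.08], [-1.47, 1.51], [0.13, 2.56], [-1, 4.14], [0.04, 2.09], [-2.66, 2.66]. Speed limits (rad/s): [2.57, 2.57, 3.14, 3.14, 3.14, 3.14, 3.14].

## Interface

Orientations are given as a unit quaternion [x, y, z, w].
In Python, from bench import arm, eyes gives the robot as it stands. The module is installed in compiled form; this text tells all that it offers.
- The arm moves only by the tool apply_moves, never from a script. Its argument "moves" is a list of rows, each a list of 3 entries, a list of its own where there are three numbers: the closure, from -1 (fully open) to 1 (shut), so that 0 is half open, then the shift along the world's x, y, z in cm, then the turn about the world's z in rad. A call has 1 to 8 rows; each row shifts and turns the commanded pose from where the row before left it; what a row does not reach is not made up. A row lasts 1/12 s, in which the tool goes at most 41.7 mm and 7.16 degrees, less where a joint would pass 70% of its speed; a pose out of reach is approached as far as the arm can. A call with a gripper value outside its range is refused whole. The fingers move at their own pace and stop on an object; "squeeze" is the grip in N (left out, the last holds). Time passes only in rows, so rows that do not move let the fingers close. It gives the time, the measured TCP pose, the force, the opening and the grip force at its end, in the units of the state.
- arm.read_state(): the state, without advancing time (a new reading comes with each control period).
- eyes.capture(name): name is "side" or "top" or "wrist"; returns the picture (420x560x3 uint8, red, green, blue); there is no depth.
- eyes.camera_model(name): a dict with "camera_matrix" (3x3 intrinsics, pixels), "rvec" (rotation vector, rad) and "tvec" (3), from world to camera coordinates, as OpenCV has them. Camera axes: x right, y down, z forward; pixel columns grow to the right and rows downward; lengths in m; the calibration is good to about 2 mm. A picture is of the moment at which its call begins: read the wrist's pose just before it. camera_model takes no time and is no camera call; for the wrist camera it gives the pose at the moment of the call.
- arm.close_job(): hands the job in; it is judged then, once.
The state is a dict: "t": time; "joint_positions": joint angles; "dq": joint speeds; "tau": joint torques, N m; "tool_pos": TCP position; "tcp_rot": TCP orientation; "contact_force": force on the tool from outside, world axes, zero at the start; "ft_torque": the same for the moment, N m; "gripper_width": finger opening in m; "grip_force": force on a finger pad.
Only numpy, scipy, OpenCV 4.12 (cv2) and the standard library are available. Lean on these libraries where they do the work, as an engineer would, in place of code of your own. Each camera call takes 0.05 s, during which the arm holds its last target. There are 200 camera calls.

## Working session

There is one attempt and no reset: what is moved stays moved. The work goes in short steps, Python scripts to look and compute and a tool call to move; the robot and the scene stay as the last step left them, time stands still between calls to the robot, and variables do not carry over. Pictures are saved under pics/ and viewed, at most 10 in all, crops included, and the job is handed in when it is done.

Besides the shell and the picture viewer there is one more tool, called after "Emit:" as a command line: name --argument value ..., lists and objects as JSON in quotes. apply_moves: Moves the arm, as the interface text tells. Its arguments: {"type":"object","properties":{"moves":{"type":"array","items":{"type":"array"}},"squeeze":{"type":"number"}},"required":["moves"]}

```bash
mkdir -p pics; cat > h.py <<'E'
import numpy as np, cv2
from bench import arm, eyes
def snap(n,f):
    im=eyes.capture(n); cv2.imwrite(f'pics/{f}.png',im[:,:,::-1]); return im
def ray(n,uv,m=None):
    m=m or eyes.camera_model(n); R=cv2.Rodrigues(np.array(m['rvec'],float))[0]; t=np.array(m['tvec'],float).ravel()
    d=R.T@np.linalg.inv(np.array(m['camera_matrix']))@np.array([uv[0],uv[1],1.]); return -R.T@t,d/np.linalg.norm(d)
def onz(n,uv,z,m=None):
    c,d=ray(n,uv,m); return c+d*(z-c[2])/d[2]
def proj(n,p):
    m=eyes.camera_model(n); return cv2.projectPoints(np.array([p],float),np.array(m['rvec'],float),np.array(m['tvec'],float),np.array(m['camera_matrix'],float),None)[0].ravel()
E
python3 - <<'E'
from h import *
a=snap('side','s0');b=snap('top','t0')
cv2.imwrite('pics/st.png',cv2.resize(np.hstack([a,b])[:,:,::-1],(800,300),interpolation=cv2.INTER_AREA))
for n in('side','top'):print(n,ray(n,(280,210)))
s=arm.read_state();print(s)
E
```

```text
side (array([0.18609576, 0.8745839 , 0.64515636]), array([ 0.20954601, -0.91057689, -0.35628669]))
top (array([ 0.33939103, -0.1344937 ,  1.12494881]), array([ 0.0690805 , -0.00485311, -0.99759928]))
{'t': 0.1, 'joint_positions': array([ 1.22481261,  0.68991965, -0.19449787,  1.56628775,  0.15730188,
        0.90247292, -0.21511366]), 'dq': array([-0.00049896, -0.00434049, -0.0017518 , -0.00092067,  0.00123201,
        0.00068613, -0.0003353 ]), 'tau': array([-3.32896125e-03, -5.40597796e+01, -1.27174638e+00, -1.58986151e+01,
        9.28508642e-03,  4.31642213e-03,  2.03973866e-05]), 'tool_pos': array([ 0.23142113, -0.57992287,  0.22703877]), 'tcp_rot': array([ 9.82019340e-01,  1.88778428e-01, -2.26405146e-04, -8.18224194e-04]), 'contact_force': array([ 0.23553337,  0.09611932, -0.78256632]), 'ft_torque': array([ 0.03652072, -0.03391442,  0.01209386]), 'grip_force': 0.0, 'gripper_width': 0.08556203476846753}
```

View pics/t0.png

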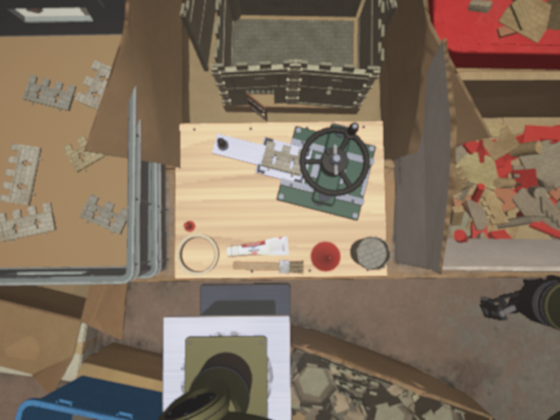

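View pics/s0.png

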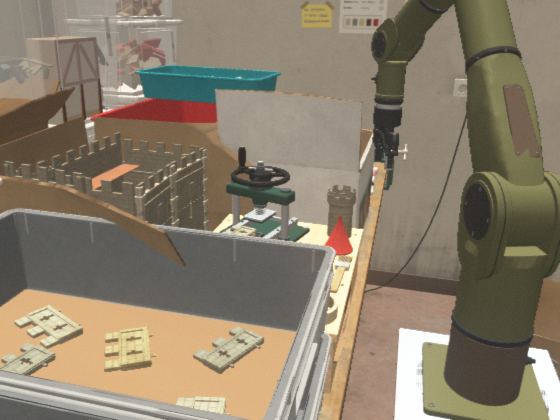

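```bash
python3 - <<'E'
from h import *
im=cv2.imread('pics/t0.png')
print(eyes.camera_model('top')['camera_matrix'])
for z in(0.286,0.156):
  print(z,onz('top',(299,160),z),onz('top',(370,160),z),onz('top',(335,124),z),onz('top',(335,196),z))
for nm,uv,z in(('handle top',(353,128),.342),('grip top',(222,144),.204),('board TL',(180,123),.0),('BR',(386,276),0),('board TL',(180,123),.13),('BR',(386,276),.13),('roof',(325,256),.05)):print(nm,onz('top',uv,z))
s=cv2.imread('pics/s0.png')
c=cv2.resize(im[110:220,190:400],(800,419),interpolation=cv2.INTER_CUBIC)
cv2.imwrite('pics/c1.png',c)
for p in onz('top',(335,160),.286),:print(proj('side',p))
E
```

```text
[[439.6363894    0.         274.22459478]
 [  0.         439.6363894  208.12975988]
 [  0.           0.           1.        ]]
0.286 [ 0.49361984 -0.17652476  0.286     ] [ 0.49164958 -0.31313176  0.286     ] [ 0.56314141 -0.24745374  0.286     ] [ 0.42294929 -0.24424853  0.286     ]
0.156 [ 0.51751849 -0.18303772  0.156     ] [ 0.51524293 -0.34081276  0.156     ] [ 0.59781283 -0.26495756  0.156     ] [ 0.43589712 -0.26125568  0.156     ]
handle top [ 0.54036291 -0.27222818  0.342     ]
grip top [ 0.54542883 -0.01762985  0.204     ]
board TL [0.64820537 0.1176913  0.        ]
BR [ 0.24626473 -0.40593201  0.        ]
board TL [0.61251854 0.0885486  0.13      ]
BR [ 0.25702649 -0.37456438  0.13      ]
roof [ 0.30034175 -0.24750959  0.05      ]
[260.14529755 175.25767698]
```

View pics/c1.png

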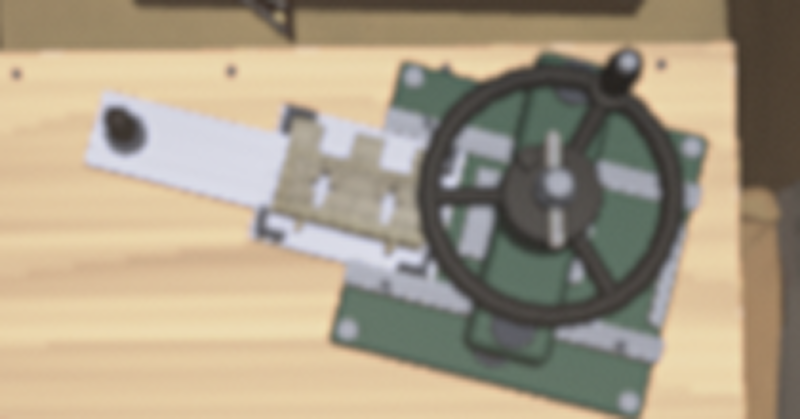

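```bash
python3 - <<'E'
from h import *
w=onz('top',(334.6,161.7),.286);h=onz('top',(354.8,126.3),.342);g=onz('top',(222.3,142),.2)
print('w',w,'h',h,'g',g)
print('r',np.hypot(*(h-w)[:2]),'b',np.degrees(np.arctan2(*(h-w)[1::-1])),'gd',np.hypot(*(g-w)[:2]),'gb',np.degrees(np.arctan2(*(g-w)[1::-1])))
print('crate',onz('top',(160,200),.31),onz('top',(160,140),.31))
def ony(n,uv,y):
    c,d=ray(n,uv);return c+d*(y-c[1])/d[1]
for uv in((217,92),(360,103),(358,168)):print('panel',ony('side',uv,-.42),ony('side',uv,-.5))
print('panel top edge if z=.3..',onz('top',(445,40),.4),onz('top',(440,265),.4),onz('top',(397,265),.1))
# side check
print(proj('side',w),proj('side',h),'stem top',ony('side',(262,163),w[1]))
im=cv2.cvtColor(eyes.capture('top'),cv2.COLOR_RGB2HSV)
E
```

```text
w [ 0.48932215 -0.24499637  0.286     ] h [ 0.5434359  -0.27555676  0.342     ] g [ 0.55064375 -0.01778094  0.2       ]
r 0.06214688415838272 b -29.45530456702348 gd 0.23534483296208555 gb 74.89666855498768
crate [0.41751591 0.08514191 0.31      ] [0.53108327 0.08586692 0.31      ]
panel [ 0.65708448 -0.42        0.44047534] [ 0.68618966 -0.5         0.42782689]
panel [ 0.29414427 -0.42        0.43556599] [ 0.30082123 -0.5         0.42261417]
panel [ 0.28665731 -0.42        0.27378676] [ 0.2928716  -0.5         0.25083764]
panel top edge if z=.3.. [ 0.67468944 -0.42162625  0.4       ] [ 0.29611927 -0.39791194  0.4       ] [ 0.27942198 -0.40794126  0.1       ]
[261.44172472 175.4964534 ] [242.7461352  146.48140626] stem top [ 0.48844063 -0.24499637  0.3155908 ]
```

```bash
python3 - <<'E'
from h import *
def ony(n,uv,y):
    c,d=ray(n,uv);return c+d*(y-c[1])/d[1]
for uv in((206,150),(207,225)):
  for y in(-.1,-.2,-.3):print(uv,ony('side',uv,y))
for z in(.1,.2,.3):print(z,onz('top',(370,105),z),onz('top',(225,105),z))
im=cv2.imread('pics/t0.png');s=cv2.imread('pics/s0.png')
cv2.imwrite('pics/c2.png',np.vstack([cv2.resize(im[0:130,180:400],(508,300),interpolation=cv2.INTER_CUBIC),cv2.resize(s[120:270,80:334],(508,300),interpolation=cv2.INTER_CUBIC)]))
E
```

```text
(206, 150) [ 0.56575267 -0.1         0.37464841]
(206, 150) [ 0.60470847 -0.2         0.34689216]
(206, 150) [ 0.64366426 -0.3         0.31913591]
(207, 225) [ 0.56729361 -0.1         0.21202335]
(207, 225) [ 0.60640752 -0.2         0.16758048]
(207, 225) [ 0.64552143 -0.3         0.12313762]
0.1 [ 0.6573499  -0.35652228  0.1       ] [ 0.66272786 -0.01196069  0.1       ]
0.2 [ 0.62632798 -0.33485988  0.2       ] [ 0.63118123 -0.02391572  0.2       ]
0.3 [ 0.59530605 -0.31319747  0.3       ] [ 0.5996346  -0.03587076  0.3       ]
```

View pics/c2.png

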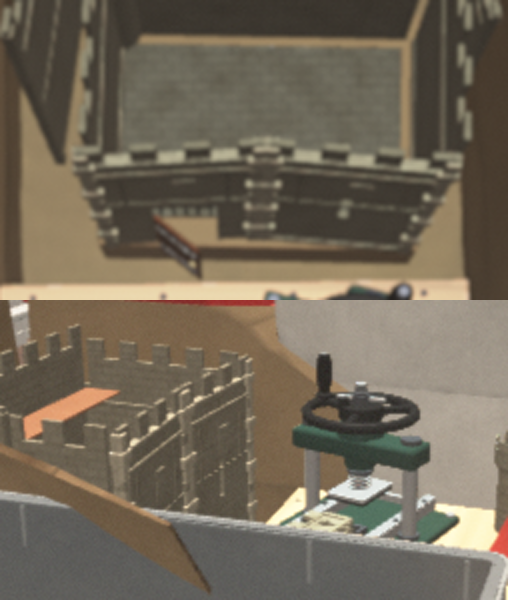

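Emit:
apply_moves --moves '[[-0.1,[0,0,4],0],[-0.1,[0,0,4],0.1],[-0.1,[0,0,4],0.12],[-0.1,[0,0,4],0.12],[-0.1,[0,0,4],0.12],[-0.1,[0,0,4],0.12],[-0.1,[0,0,3],0.12]]' --squeeze 30

```text
t: 0.73
tool_pos: [0.2317, -0.5805, 0.5015]
tcp_rot: [0.856, 0.516, -0.0, 0.002]
contact_force: [0.1, -0.9, -0.7]
gripper_width: 0.0467
grip_force: 0.0
```

Emit:
apply_moves --moves '[[-0.1,[2,3.5,0],0.11],[-0.1,[2,3.5,0],0.11],[-0.1,[2,3.5,0],0],[-0.1,[2,3.5,0],0],[-0.1,[2,3.5,0],0],[-0.1,[2,3.5,0],0],[-0.1,[2,3.5,0],0],[-0.1,[2,3.5,0],0]]'

```text
t: 1.4
tool_pos: [0.392, -0.2986, 0.4977]
tcp_rot: [0.796, 0.605, -0.0, -0.0]
contact_force: [0.3, -0.2, 0.1]
gripper_width: 0.0467
grip_force: 0.0
```

Emit:
apply_moves --moves '[[-0.1,[2,3.5,0],0],[-0.1,[2,3.5,0],0],[-0.1,[2,3.5,0],0],[-0.1,[2,3.5,0],0],[-0.1,[2,3.5,0],0],[-0.1,[2,3.5,0],0],[-0.1,[2,3.5,-1],0],[-0.1,[2,3.5,-2],0]]'

```text
t: 2.07
tool_pos: [0.5519, -0.0204, 0.4706]
tcp_rot: [0.796, 0.605, 0.002, 0.001]
contact_force: [0.7, -0.6, -0.1]
gripper_width: 0.047
grip_force: 0.0
```

Check the grip with the wrist camera before descending.

```bash
python3 - <<'E'
from h import *
m=eyes.camera_model('wrist');im=snap('wrist','w1')
hsv=cv2.cvtColor(im,cv2.COLOR_RGB2HSV)
p=arm.read_state()['tool_pos'];print(p, 'pred grip px',proj('wrist',(.551,-.015,.2)),proj('wrist',(.551,-.015,.158)))
E
```

```text
[ 0.55184226 -0.01176997  0.46522361] pred grip px [276.45063536 182.68529449] [276.48928671 177.77672227]
```

View pics/w1.png

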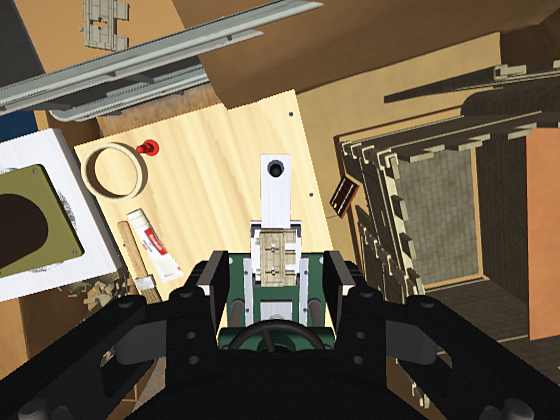

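```bash
python3 - <<'E'
from h import *
for uv,z in(((276,169),.204),((276.5,164),.204),((276,177),.158)):print(onz('wrist',uv,z))
print(arm.read_state()['tool_pos'],ray('wrist',(276,169)))
E
```

```text
[0.55528017 0.00362816 0.204     ]
[0.55760361 0.00985634 0.204     ]
[ 0.55059078 -0.01368734  0.158     ]
[ 0.55184226 -0.01176997  0.46522361] (array([0.56992812, 0.05482833, 0.6104879 ]), array([-0.03573007, -0.12489018, -0.99152701]))
```

```bash
python3 - <<'E'
from h import *
m=eyes.camera_model('wrist');im=snap('wrist','w2')
g=im.max(2)[140:215,255:300]<70
n,l,st,c=cv2.connectedComponentsWithStats(g.astype(np.uint8));
for i in range(1,n):
  if st[i,4]>40:
    uv=c[i]+[255,140];print(st[i],uv,onz('wrist',uv,.19,m))
    print('bottom base edge',onz('wrist',(uv[0],140+st[i,1]+st[i,3]),.158,m),'top far',onz('wrist',(uv[0],140+st[i,1]),.204,m))
print(arm.read_state()['tool_pos'])
E
```

```text
[ 18  31  13  14 136] [278.70588235 177.29411765] [ 0.55547969 -0.01019125  0.19      ]
bottom base edge [ 0.5514446  -0.02640211  0.158     ] top far [5.58088639e-01 1.37612487e-04 2.04000000e-01]
[ 0.55019534 -0.0156561   0.46610296]
```

Emit:
apply_moves --moves '[[-0.1,[0.4,0.3,-4],0],[-0.1,[0,0,-4],0],[-0.1,[0,0,-4],0],[-0.1,[0,0,-4],0],[-0.1,[0,0,-4],0],[-0.1,[0,0,-4],0],[-0.1,[0,0,-3],0],[-0.1,[0,0,-1],0]]'

```text
t: 2.83
tool_pos: [0.5508, -0.0217, 0.1849]
tcp_rot: [0.796, 0.605, -0.004, -0.002]
contact_force: [-0.5, -0.1, 0.2]
gripper_width: 0.0468
grip_force: 0.0
```

Emit:
apply_moves --moves '[[1,[0,0,0],0],[1,[0,0,0],0],[1,[0,0,0],0],[1,[0,0,0],0],[1,[0,0,0],0]]'

```text
t: 3.25
tool_pos: [0.553, -0.0196, 0.1908]
tcp_rot: [0.796, 0.605, -0.001, -0.0]
contact_force: [-5.8, 0.9, 0.0]
gripper_width: 0.0132
grip_force: 29.5
```

Emit:
apply_moves --moves '[[-0.1,[0,0,0],0],[-0.1,[0,0,0],0],[-0.1,[0.3,1.0,-0.5],0],[-0.1,[0,0,0],0],[1,[0,0,0],0],[1,[0,0,0],0],[1,[0,0,0],0],[1,[0,0,0],0]]'

```text
t: 3.92
tool_pos: [0.5557, -0.0095, 0.1844]
tcp_rot: [0.796, 0.605, -0.001, -0.001]
contact_force: [-4.1, 1.1, 4.3]
gripper_width: 0.0146
grip_force: 29.3
```

Emit:
apply_moves --moves '[[1,[-0.32,-1.2,0],0],[1,[-0.32,-1.2,0],0],[1,[-0.32,-1.2,0],0],[1,[-0.32,-1.2,0],0],[1,[-0.32,-1.2,0],0],[1,[-0.32,-1.2,0],0],[1,[-0.32,-1.2,0],0],[1,[-0.16,-0.6,0],0]]'

```text
t: 4.58
tool_pos: [0.5308, -0.1004, 0.1844]
tcp_rot: [0.796, 0.605, -0.001, -0.001]
contact_force: [-5.3, 5.1, 6.7]
gripper_width: 0.0151
grip_force: 30.5
```

Emit:
apply_moves --moves '[[1,[-0.08,-0.3,0],0],[1,[0,0,0],0]]'

```text
t: 4.75
tool_pos: [0.5299, -0.1037, 0.1844]
tcp_rot: [0.796, 0.605, -0.002, -0.001]
contact_force: [-7.1, 1.3, 7.3]
gripper_width: 0.0148
grip_force: 30.5
```

Emit:
apply_moves --moves '[[1,[-0.08,-0.3,0],0],[1,[0,0,0],0]]'

```text
t: 4.92
tool_pos: [0.5294, -0.1058, 0.1844]
tcp_rot: [0.796, 0.605, -0.001, -0.001]
contact_force: [-5.7, 3.2, 7.3]
gripper_width: 0.0146
grip_force: 30.5
```

Emit:
apply_moves --moves '[[1,[-0.05,-0.2,0],0],[1,[0,0,0],0],[1,[0,0,0],0]]'

```text
t: 5.17
tool_pos: [0.5294, -0.1059, 0.1844]
tcp_rot: [0.796, 0.606, -0.0, -0.002]
contact_force: [-5.6, 6.8, 6.2]
gripper_width: 0.015
grip_force: 30.4
```

Emit:
apply_moves --moves '[[-0.1,[0,0,0],0],[-0.1,[0,0,0],0],[-0.1,[0,0,3],0],[-0.1,[0,0,4],0],[-0.1,[0,0,4],0],[-0.1,[0,0,4],0],[-0.1,[0,0,4],0],[-0.1,[0,0,4],0]]'

```text
t: 5.83
tool_pos: [0.5311, -0.109, 0.4166]
tcp_rot: [0.796, 0.605, 0.0, 0.001]
contact_force: [0.3, -0.1, 0.0]
gripper_width: 0.0473
grip_force: 0.0
```

Emit:
apply_moves --moves '[[0.2,[0.2,-3.0,1],0],[0.2,[0.2,-3.0,0],0],[0.2,[0.2,-3.0,0],0],[0.2,[0.2,-3.0,0],0],[0.2,[0.2,-3.0,0],0],[0.2,[0,0,0],0],[0.2,[0,0,0],0]]'

```text
t: 6.42
tool_pos: [0.5407, -0.2612, 0.4235]
tcp_rot: [0.798, 0.603, -0.0, 0.0]
contact_force: [0.3, 0.4, 0.8]
gripper_width: 0.0343
grip_force: 0.0
```

```bash
python3 - <<'E'
from h import *
m=eyes.camera_model('wrist');p=arm.read_state()['tool_pos'];im=snap('wrist','w3');snap('top','t2')
print(p,proj('wrist',(.5434,-.2756,.342)),proj('wrist',(.4893,-.245,.286)))
E
```

```text
[ 0.54069397 -0.26124452  0.42352266] [284.30051701 239.16314175] [219.66872107 203.40273085]
```

View pics/w3.png

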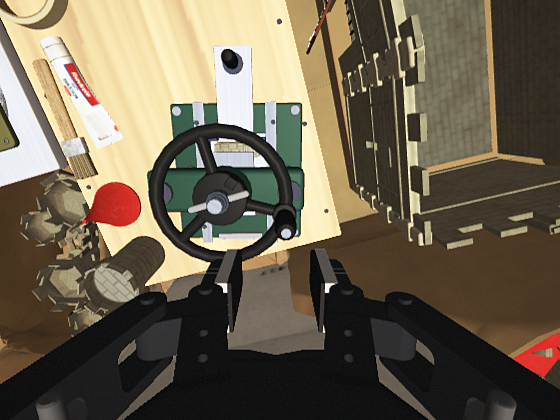

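```bash
python3 - <<'E'
from h import *
w=onz('wrist',(220.5,193),.286);h=onz('wrist',(286,233),.342)
print(arm.read_state()['tool_pos'],w,h,np.hypot(*(h-w)[:2]),np.degrees(np.arctan2(*(h-w)[1::-1])))
for uv in((149,193),(292,193),(220,123),(220,262)):print(onz('wrist',uv,.286))
E
```

```text
[ 0.54129678 -0.25749297  0.42426295] [ 0.49325256 -0.235555    0.286     ] [ 0.54603417 -0.27095677  0.342     ] 0.0635545692487081 -33.85062101570459
[ 0.4280419  -0.21748597  0.286     ]
[ 0.55849393 -0.25363253  0.286     ]
[ 0.51280507 -0.17488965  0.286     ]
[ 0.47043435 -0.30308827  0.286     ]
```

Emit:
apply_moves --moves '[[0.2,[0.3,-1.75,0],0],[0.2,[0,0,-3],0],[0.2,[0,0,-3],0],[0.2,[0,0,-2],0],[0.2,[0,0,-1.6],0],[0.2,[0,0,0],0],[0.2,[0,0,0],0]]'

```text
t: 7.1
tool_pos: [0.5443, -0.2743, 0.3284]
tcp_rot: [0.795, 0.606, -0.0, -0.0]
contact_force: [0.6, -0.0, -0.1]
gripper_width: 0.0339
grip_force: 0.0
```

Emit:
apply_moves --moves '[[1,[0,0,0],0],[1,[0,0,0],0],[1,[0,0,0],0],[1,[0,0,0],0],[1,[0,0,0],0]]'

```text
t: 7.52
tool_pos: [0.545, -0.2753, 0.33]
tcp_rot: [0.796, 0.605, 0.001, 0.001]
contact_force: [-1.1, 1.4, 6.2]
gripper_width: 0.0151
grip_force: 29.7
```

```bash
cat > tab.py <<'E'
import sys,numpy as np
# usage: cx cy r start_bearing step n curx cury
cx,cy,r,b,s,n,x,y=map(float,sys.argv[1:]);p=np.array([x,y])*100
for i in range(1,int(n)+1):
    a=np.radians(b-s*i);t=np.array([cx+r*np.cos(a),cy+r*np.sin(a)])*100
    d=np.round((t-p)/.05)*.05;p=p+d;print('%d:[%.2f,%.2f]'%(b-s*i,*d),end=' ' if i%4 else '\n')
E
python3 tab.py .491 -.242 .0627 -32 3 48 .5442 -.2752
```

```text
-35:[-0.20,-0.30] -38:[-0.20,-0.25] -41:[-0.20,-0.25] -44:[-0.20,-0.25]
-47:[-0.25,-0.20] -50:[-0.25,-0.25] -53:[-0.25,-0.20] -56:[-0.25,-0.20]
-59:[-0.30,-0.15] -62:[-0.30,-0.15] -65:[-0.25,-0.15] -68:[-0.30,-0.15]
-71:[-0.35,-0.10] -74:[-0.30,-0.10] -77:[-0.30,-0.10] -80:[-0.35,-0.05]
-83:[-0.30,-0.05] -86:[-0.35,-0.05] -89:[-0.30,0.00] -92:[-0.35,0.00]
-95:[-0.30,0.00] -98:[-0.35,0.05] -101:[-0.30,0.05] -104:[-0.35,0.10]
-107:[-0.30,0.05] -110:[-0.30,0.15] -113:[-0.30,0.10] -116:[-0.30,0.15]
-119:[-0.30,0.15] -122:[-0.30,0.15] -125:[-0.25,0.20] -128:[-0.30,0.20]
-131:[-0.25,0.20] -134:[-0.25,0.20] -137:[-0.20,0.25] -140:[-0.20,0.25]
-143:[-0.25,0.25] -146:[-0.15,0.25] -149:[-0.20,0.30] -152:[-0.15,0.30]
-155:[-0.15,0.25] -158:[-0.15,0.30] -161:[-0.10,0.35] -164:[-0.10,0.30]
-167:[-0.10,0.30] -170:[-0.05,0.35] -173:[-0.05,0.30] -176:[-0.00,0.35]
```

Emit:
apply_moves --moves '[[1,[-0.2,-0.3,0],0],[1,[-0.2,-0.25,0],0],[1,[-0.2,-0.25,0],0]]'

```text
t: 7.77
tool_pos: [0.5392, -0.2835, 0.33]
tcp_rot: [0.796, 0.605, 0.001, 0.001]
contact_force: [0.3, 1.1, 5.4]
gripper_width: 0.0149
grip_force: 29.6
```

Emit:
apply_moves --moves '[[1,[-0.2,-0.25,0],0],[1,[-0.25,-0.2,0],0],[1,[-0.25,-0.25,0],0],[1,[-0.25,-0.2,0],0]]'

```text
t: 8.1
tool_pos: [0.5327, -0.2899, 0.3301]
tcp_rot: [0.795, 0.606, 0.005, 0.002]
contact_force: [8.4, 5.9, 1.0]
gripper_width: 0.0148
grip_force: 28.9
```

```bash
python3 tab.py .491 -.242 .0627 -53 6 74 .5287 -.2921
```

```text
-59:[-0.55,-0.35] -65:[-0.55,-0.30] -71:[-0.65,-0.25] -77:[-0.60,-0.20]
-83:[-0.65,-0.10] -89:[-0.65,-0.05] -95:[-0.65,0.00] -101:[-0.65,0.10]
-107:[-0.65,0.15] -113:[-0.60,0.25] -119:[-0.60,0.30] -125:[-0.55,0.30]
-131:[-0.55,0.45] -137:[-0.45,0.45] -143:[-0.45,0.50] -149:[-0.35,0.55]
-155:[-0.30,0.55] -161:[-0.25,0.60] -167:[-0.20,0.65] -173:[-0.10,0.65]
-179:[-0.05,0.65] -185:[0.05,0.65] -191:[0.10,0.65] -197:[0.15,0.65]
-203:[0.20,0.60] -209:[0.30,0.60] -215:[0.35,0.55] -221:[0.40,0.50]
-227:[0.45,0.50] -233:[0.50,0.40] -239:[0.55,0.40] -245:[0.60,0.30]
-251:[0.60,0.25] -257:[0.60,0.15] -263:[0.65,0.15] -269:[0.65,0.05]
-275:[0.70,-0.05] -281:[0.65,-0.10] -287:[0.60,-0.15] -293:[0.65,-0.20]
-299:[0.55,-0.30] -305:[0.60,-0.35] -311:[0.50,-0.40] -317:[0.45,-0.45]
-323:[0.45,-0.50] -329:[0.35,-0.55] -335:[0.30,-0.60] -341:[0.25,-0.60]
-347:[0.20,-0.65] -353:[0.10,-0.65] -359:[0.05,-0.65] -365:[-0.00,-0.65]
-371:[-0.10,-0.65] -377:[-0.15,-0.60] -383:[-0.25,-0.65] -389:[-0.30,-0.60]
-395:[-0.35,-0.55] -401:[-0.40,-0.50] -407:[-0.45,-0.50] -413:[-0.50,-0.40]
-419:[-0.55,-0.35] -425:[-0.55,-0.30] -431:[-0.65,-0.25] -437:[-0.60,-0.20]
-443:[-0.65,-0.10] -449:[-0.65,-0.05] -455:[-0.65,0.00] -461:[-0.65,0.10]
-467:[-0.65,0.15] -473:[-0.60,0.25] -479:[-0.60,0.30] -485:[-0.55,0.30]
-491:[-0.55,0.45] -497:[-0.45,0.45]
```

Emit:
apply_moves --moves '[[1,[-0.55,-0.35,0],0],[1,[-0.55,-0.3,0],0],[1,[-0.65,-0.25,0],0],[1,[-0.6,-0.2,0],0]]'

```text
t: 8.43
tool_pos: [0.5104, -0.3026, 0.3302]
tcp_rot: [0.795, 0.606, 0.005, 0.004]
contact_force: [9.7, 0.2, -0.2]
gripper_width: 0.0144
grip_force: 28.9
```

Emit:
apply_moves --moves '[[1,[-0.65,-0.1,0],0],[1,[-0.65,-0.05,0],0],[1,[-0.65,0,0],0],[1,[-0.65,0.1,0],0]]'

```text
t: 8.77
tool_pos: [0.4841, -0.3052, 0.3302]
tcp_rot: [0.796, 0.605, 0.004, 0.005]
contact_force: [9.5, -2.8, -0.6]
gripper_width: 0.0149
grip_force: 28.9
```

Emit:
apply_moves --moves '[[1,[-0.65,0.15,0],0],[1,[-0.6,0.25,0],0],[1,[-0.6,0.3,0],0],[1,[-0.55,0.3,0],0],[1,[-0.55,0.45,0],0],[1,[-0.45,0.45,0],0],[1,[-0.45,0.5,0],0],[1,[-0.35,0.55,0],0]]'

```text
t: 9.43
tool_pos: [0.4402, -0.2786, 0.3301]
tcp_rot: [0.797, 0.604, 0.001, 0.006]
contact_force: [4.3, -8.4, 1.7]
gripper_width: 0.0148
grip_force: 29.1
```

Emit:
apply_moves --moves '[[1,[-0.3,0.55,0],0],[1,[-0.25,0.6,0],0],[1,[-0.2,0.65,0],0],[1,[-0.1,0.65,0],0],[1,[-0.05,0.65,0],0],[1,[0.05,0.65,0],0],[1,[0.1,0.65,0],0],[1,[0.15,0.65,0],0]]'

```text
t: 10.1
tool_pos: [0.4312, -0.2289, 0.3298]
tcp_rot: [0.797, 0.603, -0.002, 0.004]
contact_force: [-1.7, -8.8, 8.3]
gripper_width: 0.0145
grip_force: 30.2
```

Emit:
apply_moves --moves '[[1,[0.2,0.6,0],0],[1,[0.3,0.6,0],0],[1,[0.35,0.55,0],0],[1,[0.4,0.5,0],0],[1,[0.45,0.5,0],0],[1,[0.5,0.4,0],0],[1,[0.55,0.4,0],0],[1,[0.6,0.3,0],0]]'

```text
t: 10.77
tool_pos: [0.4627, -0.1887, 0.3297]
tcp_rot: [0.797, 0.604, -0.003, 0.001]
contact_force: [-8.1, -4.6, 14.0]
gripper_width: 0.015
grip_force: 31.2
```

Emit:
apply_moves --moves '[[1,[0.6,0.25,0],0],[1,[0.6,0.15,0],0],[1,[0.65,0.15,0],0],[1,[0.65,0.05,0],0],[1,[0.7,-0.05,0],0],[1,[0.65,-0.1,0],0],[1,[0.6,-0.15,0],0],[1,[0.65,-0.2,0],0]]'

```text
t: 11.43
tool_pos: [0.5132, -0.1853, 0.3297]
tcp_rot: [0.796, 0.605, -0.003, -0.001]
contact_force: [-8.6, 0.7, 14.5]
gripper_width: 0.0147
grip_force: 31.3
```

Emit:
apply_moves --moves '[[1,[0.55,-0.3,0],0],[1,[0.6,-0.35,0],0],[1,[0.5,-0.4,0],0],[1,[0.45,-0.45,0],0],[1,[0.45,-0.5,0],0],[1,[0.35,-0.55,0],0],[1,[0.3,-0.6,0],0],[1,[0.25,-0.6,0],0]]'

```text
t: 12.1
tool_pos: [0.5488, -0.2191, 0.3298]
tcp_rot: [0.795, 0.606, -0.0, -0.002]
contact_force: [-7.0, 6.9, 10.4]
gripper_width: 0.0147
grip_force: 30.8
```

Emit:
apply_moves --moves '[[1,[0.2,-0.65,0],0],[1,[0.1,-0.65,0],0],[1,[0.05,-0.65,0],0],[1,[0,-0.65,0],0],[1,[-0.1,-0.65,0],0],[1,[-0.15,-0.6,0],0],[1,[-0.25,-0.65,0],0],[1,[-0.3,-0.6,0],0]]'

```text
t: 12.77
tool_pos: [0.5487, -0.2678, 0.33]
tcp_rot: [0.795, 0.607, 0.005, -0.001]
contact_force: [3.1, 8.8, 4.0]
gripper_width: 0.0151
grip_force: 29.6
```

```bash
python3 - <<'E'
import numpy as np
from scipy.optimize import least_squares
P=np.array([[.545,-.2753],[.5392,-.2835],[.5327,-.2899],[.5104,-.3026],[.4841,-.3052],[.4402,-.2786],[.4312,-.2289],[.4627,-.1887],[.5132,-.1853]])
r=least_squares(lambda q:np.hypot(*(P-q[:2]).T)-q[2],[.491,-.242,.062])
c=r.x[:2];print(r.x,r.fun.round(4),np.degrees(np.arctan2(*(P-c).T[::-1])).round(1))
E
```

```text
[ 0.4915555  -0.24355337  0.06208852] [ 0.0001  0.0001 -0.0001 -0.0001  0.      0.0001  0.     -0.0001  0.0001] [ -30.7  -40.   -48.4  -72.3  -96.9 -145.7  166.4  117.7   69.6]
```

Emit:
apply_moves --moves '[[1,[-0.35,-0.55,0],0],[1,[-0.4,-0.5,0],0],[1,[-0.45,-0.5,0],0],[1,[-0.5,-0.4,0],0],[1,[-0.55,-0.35,0],0],[1,[-0.55,-0.3,0],0],[1,[-0.65,-0.25,0],0],[1,[-0.6,-0.2,0],0]]'

```text
t: 13.43
tool_pos: [0.5105, -0.3026, 0.3302]
tcp_rot: [0.795, 0.606, 0.005, 0.004]
contact_force: [9.7, 1.5, -0.4]
gripper_width: 0.0149
grip_force: 29.1
```

Emit:
apply_moves --moves '[[1,[-0.65,-0.1,0],0],[1,[-0.65,-0.05,0],0],[1,[-0.65,0,0],0],[1,[-0.65,0.1,0],0],[1,[-0.65,0.15,0],0],[1,[-0.6,0.25,0],0],[1,[-0.6,0.3,0],0],[1,[-0.55,0.3,0],0]]'

```text
t: 14.1
tool_pos: [0.4593, -0.2968, 0.3301]
tcp_rot: [0.796, 0.605, 0.003, 0.006]
contact_force: [8.0, -4.8, -0.2]
gripper_width: 0.0148
grip_force: 29.1
```

Emit:
apply_moves --moves '[[1,[-0.55,0.45,0],0],[1,[-0.45,0.4,0],0],[1,[0,0,0],0]]'

```text
t: 14.35
tool_pos: [0.4479, -0.288, 0.3301]
tcp_rot: [0.796, 0.605, 0.002, 0.005]
contact_force: [5.6, -4.8, 1.5]
gripper_width: 0.015
grip_force: 29.2
```

Emit:
apply_moves --moves '[[1,[0.35,-0.35,0],0],[1,[0,0,0],0],[0.3,[0,0,0],0],[0.3,[0,0,0],0],[0.3,[0,0,0],0],[0.3,[0,0,2],0],[0.3,[0,0,3],0],[0.3,[0,0,3],0]]'

```text
t: 15.02
tool_pos: [0.4476, -0.2887, 0.4082]
tcp_rot: [0.796, 0.605, -0.001, -0.002]
contact_force: [0.5, 0.1, 0.7]
gripper_width: 0.0299
grip_force: 0.0
```

Emit:
apply_moves --moves '[[0.3,[-2,0,4],0],[0.3,[-2,0,3],0],[0.3,[-2,0,0],0],[0.3,[0,0,0],0],[0.3,[0,0,0],0]]'

```text
t: 15.43
tool_pos: [0.3891, -0.2893, 0.4755]
tcp_rot: [0.797, 0.605, -0.0, 0.0]
contact_force: [-0.1, 0.2, -1.7]
gripper_width: 0.0294
grip_force: 0.0
```

```bash
python3 - <<'E'
from h import *
a=snap('side','s9')
c=lambda f:cv2.resize(cv2.imread(f'pics/{f}.png')[130:260,190:360],(400,306),interpolation=cv2.INTER_CUBIC)
w=eyes.capture('wrist')[:,:,::-1]
cv2.imwrite('pics/c9.png',np.vstack([np.hstack([c('s0'),c('s9')]),np.hstack([cv2.resize(w,(400,290)),np.zeros((290,400,3),np.uint8)])]))
print(arm.read_state()['gripper_width'])
E
```

```text
0.02996160766649606
```

View pics/c9.png

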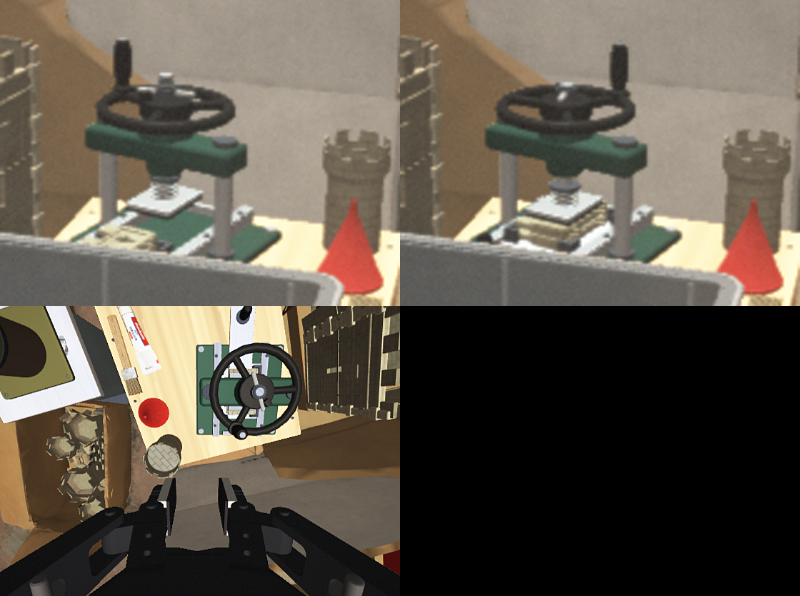

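The side crop shows the tray home, with the pad resting on the stacked halves and its spring compressed. The stem has sunk, the tower and roof are in place, and the hand is clear.

```bash
python3 -c "
from bench import arm
print(arm.close_job())"
```

```text
the job is handed in; nothing more can be done
None
```

I handed the job in; no verdict came back. I slid the tray home to its stop, then wound the handwheel about 450° (estimated ±5°) past the point where it began to drive, and let go with nothing touched by the arm.

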